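Shut the clamp-pad chest

ROBOT

A 6-joint arm with a two-finger parallel gripper is mounted at the origin on the work surface. World frame = base frame: x ahead of the robot, y to its left, z up, the work surface at z = 0. Lengths are in m, angles in rad, forces in N, time in s.
With the tool pointing down it reaches from about 0.325 to 0.875 m from the base axis. Payload 4.4 kg.
Tool frame: the origin (TCP) lies midway between the tips of the shut fingers; the grasp point (between the pads) lies 19 mm behind it; z points along the fingers, y is the direction in which the jaws open and shut (so a half turn about z gives the same grasp; the last joint's range is limited). The gripper opens to 85 mm and grips with 20 to 120 N. Pads are 22 mm wide; open, the fingers measure 114 mm over their backs; the gripper's body (76 mm by 85 mm) begins 54 mm behind the grasp point. The pads swing forward as they close: fully open they stand 13 mm farther back than shut.
Start: joints at [-1.258, 0.207, 1.542, -0, 1.393, -0.15], TCP at [0.257, -0.515, 0.231] pointing down, gripper open.
Joint ranges: [-2.73, 2.73], [-0.86, 2.22], [0.23, 2.46], [-1.11, 4.25], [0.08, 2.63], [-2.82, 2.82]. Speed limits (rad/s): [2.79, 2.79, 3.14, 3.14, 3.14, 3.14].

INTERFACE

Orientations are given as a rotation vector (axis times angle).
In Python, from bench import bot gives the robot as it stands.
- The arm moves only by the tool play_rows, never from a script. Its argument "plan" is a list that holds one entry, the list of rows, each a list of 7 numbers: the turn, a rotation vector about the tool's x, y, z in rad, then the shift along the tool's x, y, z in m, then the gripper command: -1 is shut, 1 is fully open, values between are in proportion. A call has 1 to 5 rows; each row shifts and turns the commanded pose from where the row before left it, along the tool's axes as they then stand; what a row does not reach is not made up. A row lasts 1/8 s, in which the tool goes at most 62.5 mm and 10.7 degrees, less where a joint would pass 70% of its speed; a pose out of reach is approached as far as the arm can. A call with a gripper value outside its range is refused whole. The fingers move at their own pace and stop on an object; the grip force is fixed at half the most. Time passes only in rows, so rows that do not move let the fingers close. It gives the time, the measured TCP pose, the force and the opening at its end, in the units of the state.
- bot.get_state(): the state, without advancing time (a new reading comes with each control period).
- bot.snapshot(name): name is "scene" or "top" or "wrist"; returns a dict with "img" (384x512x3 uint8, red, green, blue), "fovy" (degrees; the focal length in pixels is half the picture's height over the tangent of half this angle, whatever the lens; pixels are square), "cx", "cy" (the principal point, pixels), "eye" and "attitude" of the camera in the world. Camera axes: x right, y up, looking along -z (the intrinsics and any distortion apply to the point x, -y, -z); pixel columns grow to the right and rows downward; lengths in m; the calibration is good to about 2 mm. A picture is of the moment at which its call begins. There is no depth.
- bot.hand_in(): hands the job in, once; it reports no verdict.
Trained networks look in the newest picture that a camera, given by its name, has taken for a name from the list of things; names that differ only in an ending like _2 or _b are one class to them, and where a whole thing is asked for, a point or a joint stands for the part that bears it (a point fixed in the world has none). Each returns a list of dicts, best first, with "confidence" (0 to 1); they miss things now and then, are a little off and sometimes report something else, mostly with a low value. They report only what shows in the picture. A call takes as long as a camera call.
- bot.spot_in(thing, camera): "location" ([column, row] in pixels, amid what is visible of it).
- bot.silhouettes(thing, camera): "mask" (384x512 bool, what is visible of it) and "location" ([column, row] in pixels, amid what is visible of it).
The state is a dict: "time_s": time; "joints": joint angles; "joint_vel": joint speeds; "tau": joint torques, N m; "tool_pos": TCP position; "orientation": TCP orientation; "wrist_force": force on the tool from outside, world axes, zero at the start; "torque": the same for the moment, N m; "finger_gap": finger opening in m.
Only numpy, scipy, OpenCV 4.12 (cv2) and the standard library are available. Lean on these libraries where they do the work, as an engineer would, in place of code of your own. Each camera call takes 0.05 s, during which the arm holds its last target. There are 200 camera calls.

TASK

Close up the small plywood chest on the bench: with the fingertips, push both open drawers fully home first, and only then push its raised lid down until it is fully shut, without slamming it. Pick nothing up, do not pull the drawers out or throw the lid back to its stop, and leave the glue bottle, the clamp, the wood offcut and the screw jar where they are.

Things in the scene. Friction and masses are not known exactly. Their poses are not given: they have to be found in the camera images.
- chest: small plywood chest, fixed to the bench; carcass 180 deep (its x) x 320 wide (its y) x 88 mm high. Origin: centre of its underside, on the bench; its front (-x side) faces the robot, more or less; z up. Two drawers lie side by side in its lower part; above them is a shallow open till, 20 mm deep, which the lid covers. The shut lid's top is 98 mm above the bench.
- drawer_left (a joint): how far the left (+y) drawer stands out of the chest, m: 0 = home, its front flush with the chest's front; at most 0.12. It slides along the chest's x with about 2 N of friction and stays where it is left.
- drawer_right (a joint): the same for the right (-y) drawer
- drawer_left_face (a point): centre of the left drawer's flat front face, which is 141 mm wide and 52 mm high (9 to 61 mm above the bench); axes as the chest's, the face looks to -x. A black dot 22 mm across on its lower half is only a mark. The drawer is open on top; its sides are lower than its front.
- drawer_right_face (a point): the same for the right drawer
- lid (a joint): opening angle of the lid, rad: 0 = shut, lying level on the chest; at about 1.57 it would stand upright, and a stop is at 1.55. Its hinge is stiff (0.45 N m): it stays at any angle and must be pushed all the way down.
- lid_hinge (a point): middle of the lid's hinge line, which runs along the chest's y at the top of its rear (+x) wall, 88 mm above the bench; axes as the chest's
- lid_edge (a point): middle of the lid's free front edge, on the outer (upper) face, 188 mm from the hinge line along the lid. The lid is a wooden board 320 wide x 190 x 10 mm; its outer face lies 10 mm above the hinge plane. A lip 8 mm thick and 30 mm deep runs along the free edge on the inner side and hangs down in front of the chest when shut. Axes turn with the lid: x along it from the free edge to the hinge, z out of its outer face.
- glue_bottle: white glue bottle standing beside the chest, 60 mm diameter, 170 mm high; origin at the centre of its foot; loose
- f_clamp: bar clamp with a round red handle lying on the bench in front of the chest to the left, about 290 x 95 x 28 mm; bar along its x, jaws to its +y; origin under the bar's middle; loose
- offcut: dark wood offcut lying beside the chest, 120 x 50 x 35 mm; origin: centre of its underside; loose
- screw_jar: glass jar with a metal cap, 68 mm diameter, 85 mm high; origin at the centre of its foot; loose

How it is judged:
On the way, in this order (a step that is already met when the one before it is completed fails the run):
1. both drawers are home while the lid is still up (value of joint each of drawer_left, drawer_right below 0.004 m and value of joint lid above 0.6 rad), for 0.2 s.
2. the lid is shut (value of joint lid below 0.03 rad), for 0.2 s.
At the end, for the whole second after the job is handed in: both drawers within 4 mm of home, the lid within 0.03 rad of shut, the four loose things within 30 mm of where they stood (value of joint each of drawer_left, drawer_right below 0.004 m and value of joint lid below 0.03 rad and distance of each of glue_bottle, f_clamp, offcut, screw_jar from where it was at the start of the episode below 0.03 m); the robot touches nothing.
It fails at once if the lid is brought down (below 0.6 rad) while a drawer still stands out by more than 10 mm (value of joint lid below 0.6 rad and value of joint any of drawer_left, drawer_right above 0.01 m).
It fails at once if the lid is slammed (closes faster than 3 rad/s) (velocity of joint lid below -3 rad/s).
It fails at once if the lid is raised to its stop (above 1.5 rad) (value of joint lid above 1.5 rad).
It fails at once if a drawer is pulled out (beyond 100 mm) (value of joint any of drawer_left, drawer_right above 0.1 m).
It fails at once if a loose thing is carried, lifted or knocked more than 30 mm from its place (distance of any of glue_bottle, f_clamp, offcut, screw_jar from where it was at the start of the episode above 0.03 m).
It also fails if it takes over 64 s, if anything falls off the work surface, if the arm or the gripper's body presses on something with over 40 N, if the wrist force passes 120 N, or if a joint passes its speed limit or range.

## Working session

There is one attempt and no reset: what is moved stays moved. The work goes in short steps, Python scripts to look and compute and a tool call to move; the robot and the scene stay as the last step left them, time stands still between calls to the robot, and variables do not carry over. Pictures are saved under pics/ and viewed, about 8 in all and at most 12, crops included, and the job is handed in when it is done.

Besides the shell and the picture viewer there is one more tool, called in YAML: its name, and indented under it one key for each argument. play_rows: Moves the arm, as the interface text tells. Its arguments: {"type":"object","properties":{"plan":{"type":"array","items":{"type":"array","items":{"type":"array","items":{"type":"number"}}}}},"required":["plan"]}

```bash
mkdir -p pics; ls; python3 - <<'E'
from bench import bot
import cv2,numpy as np
print(bot.get_state())
ims=[]
for c in ["scene","top"]:
    s=bot.snapshot(c); print(c,{k:(v.tolist() if hasattr(v,'tolist') else v) for k,v in s.items() if k!='img'})
    cv2.imwrite(f"pics/{c}0.png",cv2.resize(s['img'][:,:,::-1],(800,600)))
    for t in ["chest","drawer_left_face","drawer_right_face","lid","glue_bottle","f_clamp","offcut","screw_jar"]:
        print(c,t,[(np.round(d['location']).tolist(),round(float(d['confidence']),2)) for d in bot.spot_in(t,c)[:2]])
E
```

```text
pics
{'time_s': 0.0, 'joints': array([-1.25848594e+00,  2.07425013e-01,  1.54297734e+00, -6.77914442e-07,
        1.39351141e+00, -1.50465392e-01]), 'joint_vel': array([-3.28000134e-05,  2.28350499e-04,  1.42830282e-03,  3.44616698e-05,
       -1.02651569e-03,  1.05982232e-05]), 'tau': array([-3.99109831e-04, -3.83038044e+01, -2.91594905e+01, -3.36403727e-04,
        1.06324075e-02,  1.34215745e-05]), 'tool_pos': array([ 0.25646743, -0.51377441,  0.23011184]), 'orientation': array([-3.05561437e+00, -7.19926829e-01,  2.95546665e-04]), 'wrist_force': array([ 0.34830223, -0.27441784,  0.20417017]), 'torque': array([-0.00058297, -0.00129106, -0.00205636]), 'finger_gap': 0.08538358531498415}
scene {'fovy': 46.67295540290739, 'cx': 257.2484963523976, 'cy': 198.38216989009888, 'eye': [0.8643532787776793, -0.7599985005954517, 0.9423483156913447], 'attitude': [0.7787033362367718, 0.12681141181280123, 0.3259163004850366]}
scene chest [([261.0, 232.0], 0.68)]
scene drawer_left_face [([229.0, 208.0], 0.58)]
scene drawer_right_face [([204.0, 256.0], 0.78)]
scene lid [([277.0, 206.0], 0.94), ([216.0, 164.0], 0.28)]
scene glue_bottle [([296.0, 137.0], 0.5)]
scene f_clamp [([215.0, 163.0], 0.81), ([205.0, 255.0], 0.47)]
scene offcut [([232.0, 335.0], 0.69)]
scene screw_jar [([172.0, 307.0], 0.92)]
top {'fovy': 42.68944408199573, 'cx': 260.48646869104215, 'cy': 190.5346376781707, 'eye': [0.4194573974196566, 0.03296736576095582, 1.5079059679675035], 'attitude': [0.08233929006570605, -0.06376815678725511, -1.5620406120455614]}
top chest [([296.0, 167.0], 0.84)]
top drawer_left_face [([266.0, 201.0], 0.57)]
top drawer_right_face [([322.0, 203.0], 0.61)]
top lid [([296.0, 144.0], 0.65)]
top glue_bottle [([198.0, 165.0], 0.59)]
top f_clamp [([201.0, 243.0], 0.85)]
top offcut [([381.0, 164.0], 0.71)]
top screw_jar [([383.0, 210.0], 0.9)]
```

View pics/scene0.png

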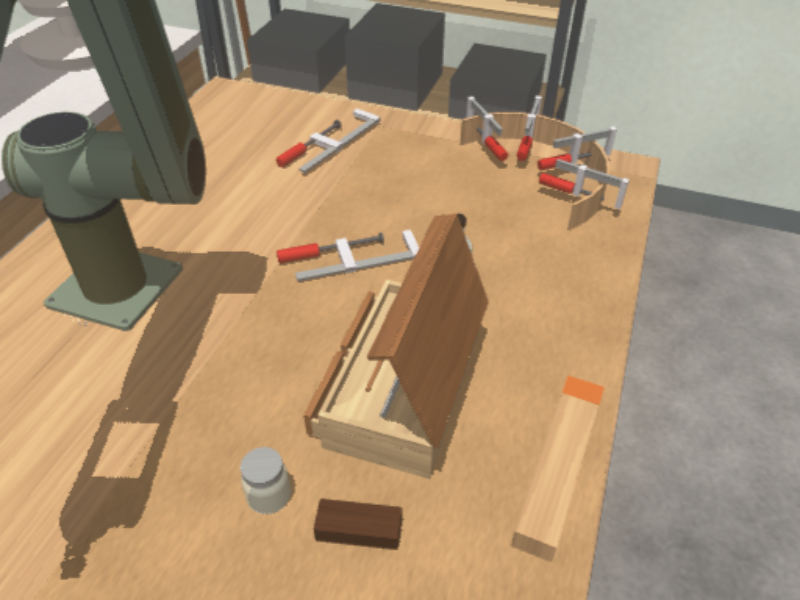

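View pics/top0.png

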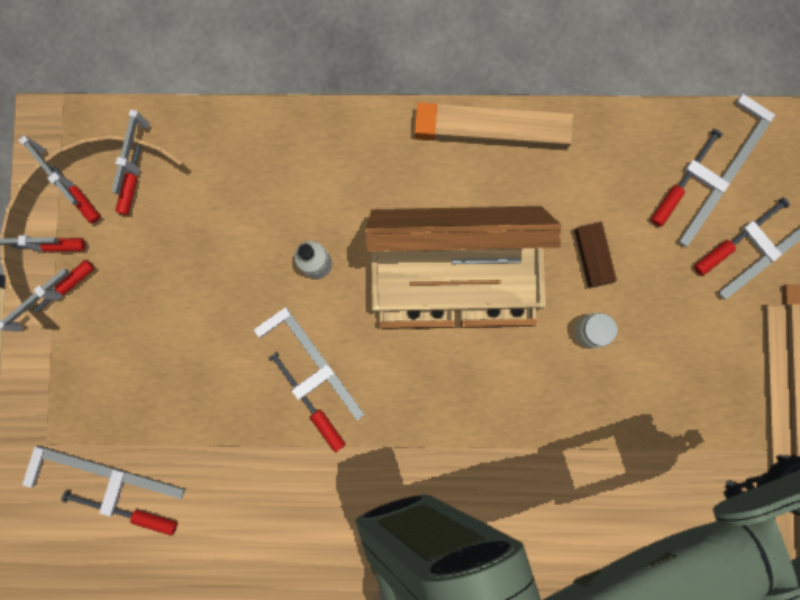

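The scene view shows the chest with its lid raised and both drawers standing out by a few cm. In the top view (800x600), the carcass front runs (372,308)-(545,306) and the drawer fronts (381,328)-(536,325). The clamp lies at about (320,380), the jar at (598,330).

```bash
cat > h.py <<'E'
import numpy as np
from scipy.spatial.transform import Rotation as R
class Cam:
    def __init__(s,d):
        s.f=192/np.tan(np.radians(d['fovy'])/2); s.c=(d['cx'],d['cy']); s.e=np.array(d['eye']); s.R=R.from_rotvec(d['attitude']).as_matrix()
    def z(s,u,v,z,k=1.5625):
        u=(u+.5)/k-.5; v=(v+.5)/k-.5
        r=s.R@np.array([(u-s.c[0])/s.f,-(v-s.c[1])/s.f,-1]); return s.e+r*(z-s.e[2])/r[2]
    def px(s,p,k=1.5625):
        q=s.R.T@(np.array(p)-s.e); return ((s.c[0]-q[0]/q[2]*s.f+.5)*k-.5, (s.c[1]+q[1]/q[2]*s.f+.5)*k-.5)
E
python3 - <<'E'
from bench import bot
from h import *
from scipy.optimize import least_squares
T=Cam(bot.snapshot("top"));S=Cam(bot.snapshot("scene"))
for n,u,v,z in [("frontL",372,308,.088),("frontR",545,306,.088),("dLl",381,327,.061),("dLr",455,326,.061),("dRl",461,326,.061),("dRr",536,324,.061),("jar",598,329,.085),("clamp end",362,417,.01),("clamp handle",340,449,.028),("bottle",306,251,.17),("off near",603,286,.035)]:
    print(n,T.z(u,v,z).round(3))
for n,u,v,z in [("frontRight top",320,416,.088),("rearRbot",432,476,0),("dR R top",308,418,.061),("dR L top",343,356,.061),("dL L",372,293,.061)]:
    print("S",n,S.z(u,v,z).round(3))
# fit chest pose + lid
def lid(p,s,y,h):
    x,yy,a,th=p; c=np.cos(a);sn=np.sin(a)
    lx=.09-s*np.cos(th)+h*np.sin(th)*1; lz=.088+s*np.sin(th)+h*np.cos(th)
    return np.array([x+c*lx-sn*y, yy+sn*lx+c*y, lz])
def box(p,lx,ly,z):
    x,yy,a,_=p; c=np.cos(a);sn=np.sin(a); return np.array([x+c*lx-sn*ly,yy+sn*lx+c*ly,z])
obs=[(T,lambda p:box(p,-.09,.16,.088),372,309),(T,lambda p:box(p,-.09,-.16,.088),544,306),
(S,lambda p:box(p,-.09,-.16,.088),320,417),(S,lambda p:box(p,.09,-.16,0),432,476),
(T,lambda p:lid(p,.190,.16,.01),366,228),(T,lambda p:lid(p,.190,-.16,.01),558,224),
(S,lambda p:lid(p,.190,-.16,.01),395,358),(S,lambda p:lid(p,.190,.16,.01),462,218)]
f=lambda p:np.concatenate([np.array(c.px(g(p)))-(u,v) for c,g,u,v in obs])
r=least_squares(f,[.6,0,0,1.1],loss='soft_l1'); print(r.x.round(4)); print(r.fun.reshape(-1,2).round(1))
p=r.x
print("lid edge",lid(p,.188,0,.01).round(3),"hinge",box(p,.09,0,.088).round(3))
print("face ctr home L,R",box(p,-.09,.075,.035).round(3),box(p,-.09,-.075,.035).round(3))
E
```

```text
frontL [0.533 0.116 0.088]
frontR [ 0.539 -0.205  0.088]
dLl [0.499 0.1   0.061]
dLr [ 0.502 -0.04   0.061]
dRl [ 0.502 -0.051  0.061]
dRr [ 0.507 -0.192  0.061]
jar [ 0.497 -0.303  0.085]
clamp end [0.328 0.137 0.01 ]
clamp handle [0.268 0.177 0.028]
bottle [0.626 0.229 0.17 ]
off near [ 0.583 -0.325  0.035]
S frontRight top [ 0.544 -0.207  0.088]
S rearRbot [ 0.721 -0.196  0.   ]
S dR R top [ 0.518 -0.2    0.061]
S dR L top [ 0.519 -0.064  0.061]
S dL L [0.509 0.096 0.061]
[ 0.6268 -0.0418  0.03    1.192 ]
[[ 0.2 -0.6]
 [ 0.8 -1.5]
 [-0.4 -2.9]
 [-0.   1.8]
 [-1.4 -0.8]
 [ 2.4 -1.4]
 [-0.6 -4.6]
 [-5.  -7.2]]
lid edge [ 0.657 -0.041  0.266] hinge [ 0.717 -0.039  0.088]
face ctr home L,R [0.535 0.03  0.035] [ 0.539 -0.12   0.035]
```

play_rows:
  plan:
    - [[0,0,0.146,0,0,0,-1],[0,0,0.146,0,0,0,-1],[0,0,0.146,0,0,0,-1],[0,0.125,0,0,0,0,-1],[0,0.125,0,0,0,0,-1]]

```text
time_s: 1.62
tool_pos: [0.2574, -0.5147, 0.2319]
orientation: [-3.114, -0.041, -0.398]
wrist_force: [-0.3, 0.2, -0.4]
finger_gap: -0.0
```

```bash
cat >> h.py <<'E'
def to(target,bot):
    s=bot.get_state(); M=R.from_rotvec(s['orientation']).as_matrix()
    print("pos",s['tool_pos'].round(4),"axes",M.round(3).tolist(),"F",s['wrist_force'].round(1),"t",s['time_s'])
    for t in target: print(t,"shift tool",(M.T@(np.array(t)-s['tool_pos'])).round(4))
E
python3 - <<'E'
from bench import bot
from h import *
to([(.43,-.115,.2),(.43,-.115,.04)],bot)
E
```

```text
pos [ 0.2574 -0.5147  0.2319] axes [[0.968, 0.026, 0.251], [0.026, -1.0, 0.005], [0.251, 0.001, -0.968]] F [-0.3  0.2 -0.4] t 1.625
(0.43, -0.115, 0.2) shift tool [ 0.1692 -0.3951  0.0762]
(0.43, -0.115, 0.04) shift tool [ 0.1291 -0.3954  0.2311]
```

play_rows:
  plan:
    - [[0,0,0,0.02,-0.055,0,-1],[0,0,0,0.02,-0.055,0,-1],[0,0,0,0.02,-0.055,0.01,-1],[0,0,0,0.02,-0.055,0.01,-1],[0,0,0,0.02,-0.055,0.01,-1]]

```text
time_s: 2.25
tool_pos: [0.3545, -0.2355, 0.2272]
orientation: [-3.114, -0.037, -0.393]
wrist_force: [1.7, 0.0, -0.7]
finger_gap: -0.0001
```

play_rows:
  plan:
    - [[0,0,0,0.025,-0.05,0.01,-1],[0,0,0,0.025,-0.05,0.01,-1],[0,0,0,0.01,-0.02,0.02,-1],[0,0,0,0,0,0,-1],[0,0,0,0,0,0,-1]]

```text
time_s: 2.88
tool_pos: [0.4192, -0.116, 0.2035]
orientation: [-3.114, -0.039, -0.392]
wrist_force: [0.4, -0.3, 0.3]
finger_gap: -0.0003
```

```bash
python3 - <<'E'
from bench import bot
from h import *
import cv2
to([(.445,-.118,.04)],bot)
s=bot.snapshot("scene");cv2.imwrite("pics/s1.png",cv2.resize(s['img'][120:312,110:366,::-1],(800,600)))
E
```

```text
pos [ 0.4192 -0.116   0.2035] axes [[0.969, 0.025, 0.248], [0.024, -1.0, 0.005], [0.248, 0.001, -0.969]] F [ 0.4 -0.3  0.3] t 2.875
(0.445, -0.118, 0.04) shift tool [-0.0155  0.0025  0.1647]
```

View pics/s1.png

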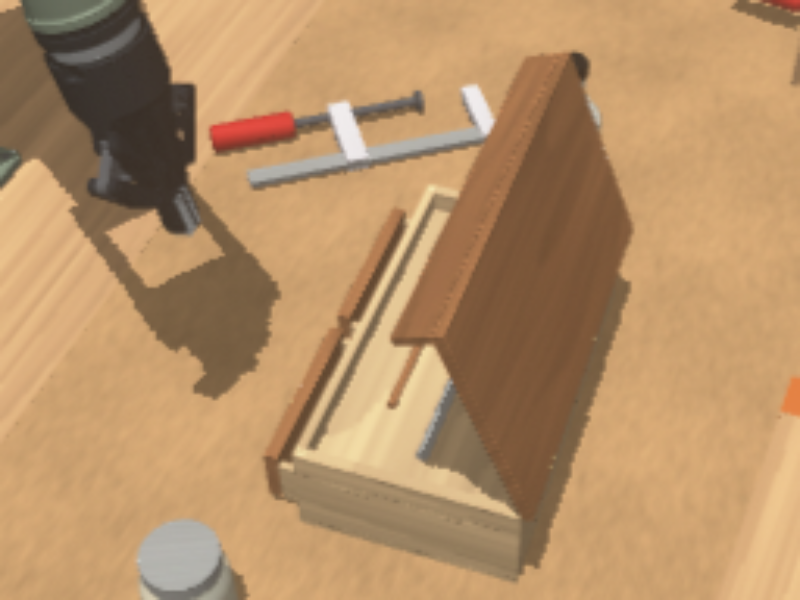

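The crop shows the closed fingers at about (185,220), clear of everything. Both drawer fronts stand out by a few cm. Next I descend in front of the right drawer.

play_rows:
  plan:
    - [[0,0,0,-0.005,0,0.05,-1],[0,0,0,-0.005,0.002,0.05,-1],[0,0,0,-0.005,0,0.05,-1],[0,0,0,0,0,0.015,-1],[0,0,0,0,0,0,-1]]

```text
time_s: 3.55
tool_pos: [0.4447, -0.1176, 0.0385]
orientation: [-3.113, -0.035, -0.388]
wrist_force: [-0.1, -0.8, 0.8]
finger_gap: 0.0
```

```bash
python3 - <<'E'
from bench import bot
from h import *
to([(.49,-.12,.038),(.535,-.121,.038)],bot)
E
```

```text
pos [ 0.4447 -0.1176  0.0385] axes [[0.969, 0.023, 0.245], [0.022, -1.0, 0.007], [0.245, -0.001, -0.969]] F [-0.1 -0.8  0.8] t 3.55
(0.49, -0.12, 0.038) shift tool [0.0437 0.0034 0.0116]
(0.535, -0.121, 0.038) shift tool [0.0873 0.0054 0.0226]
```

play_rows:
  plan:
    - [[0,0,0,0.0145,0.001,0.0037,-1],[0,0,0,0.0145,0.001,0.0037,-1],[0,0,0,0.0145,0.001,0.0037,-1],[0,0,0,0.0097,0,0.0025,-1],[0,0,0,0,0,0,-1]]

```text
time_s: 4.18
tool_pos: [0.5017, -0.1184, 0.0398]
orientation: [-3.114, -0.04, -0.393]
wrist_force: [-0.9, -0.0, -1.2]
finger_gap: 0.0003
```

play_rows:
  plan:
    - [[0,0,0,0.0097,0,0.0025,-1],[0,0,0,0.0097,0,0.0025,-1],[0,0,0,0.0048,0,0.0012,-1],[0,0,0,0,0,0,-1]]

```text
time_s: 4.68
tool_pos: [0.5254, -0.1174, 0.0391]
orientation: [-3.113, -0.039, -0.39]
wrist_force: [-1.8, 1.5, -0.1]
finger_gap: -0.0
```

play_rows:
  plan:
    - [[0,0,0,0.0029,0,0.0007,-1],[0,0,0,0.0029,0,0.0007,-1],[0,0,0,0,0,0,-1]]

```text
time_s: 5.05
tool_pos: [0.5258, -0.1169, 0.0377]
orientation: [-3.114, -0.042, -0.373]
wrist_force: [-19.8, -1.9, 12.5]
finger_gap: -0.0002
```

play_rows:
  plan:
    - [[0,0,0,0.0029,0,0.0007,-1],[0,0,0,0,0,0,-1]]

```text
time_s: 5.3
tool_pos: [0.526, -0.1164, 0.0368]
orientation: [-3.114, -0.043, -0.363]
wrist_force: [-28.8, -4.1, 19.9]
finger_gap: 0.0003
```

play_rows:
  plan:
    - [[0,0,0,0.0029,0,0.0007,-1],[0,0,0,0,0,0,-1]]

```text
time_s: 5.55
tool_pos: [0.526, -0.1159, 0.0357]
orientation: [-3.113, -0.044, -0.354]
wrist_force: [-35.4, -4.9, 22.7]
finger_gap: -0.0001
```

The right drawer stopped hard with the finger contact at x≈0.537, which matches the chest front. Now the left one.

play_rows:
  plan:
    - [[0,0,0,-0.0145,0,-0.0037,-1],[0,0,0,-0.039,0,-0.01,-1],[0,0,0,-0.0339,0,-0.0087,-1],[0,0,0,0,-0.05,0,-1],[0,0,0,0,-0.05,0,-1]]

```text
time_s: 6.18
tool_pos: [0.4462, -0.0204, 0.041]
orientation: [-3.114, -0.031, -0.399]
wrist_force: [0.6, -0.5, 0.0]
finger_gap: 0.0001
```

play_rows:
  plan:
    - [[0,0,0,0,-0.05,0,-1],[0,0,0,0.0145,0,0.0037,-1],[0,0,0,0.0145,0,0.0037,-1],[0,0,0,0,0,0,-1]]

```text
time_s: 6.68
tool_pos: [0.4764, 0.0296, 0.0408]
orientation: [-3.114, -0.036, -0.397]
wrist_force: [-0.2, -0.0, -0.3]
finger_gap: 0.0
```

play_rows:
  plan:
    - [[0,0,0,0.0097,0,0.0025,-1],[0,0,0,0.0097,0,0.0025,-1],[0,0,0,0.0097,0,0.0025,-1],[0,0,0,0.0097,0,0.0025,-1],[0,0,0,0,0,0,-1]]

```text
time_s: 7.3
tool_pos: [0.5148, 0.032, 0.0398]
orientation: [-3.113, -0.038, -0.394]
wrist_force: [0.8, 0.4, 0.4]
finger_gap: -0.0001
```

play_rows:
  plan:
    - [[0,0,0,0.0048,0,0.0012,-1],[0,0,0,0.0048,0,0.0012,-1],[0,0,0,0.0029,0,0.0007,-1],[0,0,0,0,0,0,-1]]

```text
time_s: 7.8
tool_pos: [0.5217, 0.0328, 0.0378]
orientation: [-3.115, -0.04, -0.375]
wrist_force: [-13.3, -1.4, 8.1]
finger_gap: 0.0001
```

play_rows:
  plan:
    - [[0,0,0,0.0039,0,0.001,-1],[0,0,0,0,0,0,-1]]

```text
time_s: 8.05
tool_pos: [0.5219, 0.0333, 0.0362]
orientation: [-3.116, -0.041, -0.362]
wrist_force: [-19.6, -2.7, 12.3]
finger_gap: 0.0003
```

play_rows:
  plan:
    - [[0,0,0,-0.0145,0,-0.0037,-1],[0,0,0,-0.039,0,-0.01,-1],[0,0,0,-0.03,0,-0.03,-1],[0,0,0,0,0.03,-0.05,-1],[0,0,0,0,0.03,-0.05,-1]]

```text
time_s: 8.68
tool_pos: [0.4152, -0.0307, 0.1598]
orientation: [-3.114, -0.041, -0.395]
wrist_force: [-0.0, -0.5, 0.3]
finger_gap: -0.0001
```

play_rows:
  plan:
    - [[0,-0.125,0,0,0,-0.05,-1],[0,-0.125,0,0,0,-0.05,-1],[0,0,0,0,0,-0.06,-1],[0,0,0,0,0,-0.06,-1],[0,0,0,0,0,0,-1]]

```text
time_s: 9.3
tool_pos: [0.4001, -0.0316, 0.3829]
orientation: [3.137, 0.04, 0.023]
wrist_force: [-0.4, -0.4, -0.4]
finger_gap: 0.0003
```

```bash
python3 - <<'E'
from bench import bot
from h import *
import cv2
to([(.43,-.04,.4)],bot)
for c in ("top","scene"):
    s=bot.snapshot(c); C=Cam(s)
    a=s['img'][110:230,210:370,::-1] if c=="top" else s['img'][120:312,150:406,::-1]
    cv2.imwrite(f"pics/{c}2.png",cv2.resize(a,(800,600)))
E
```

```text
pos [ 0.4001 -0.0316  0.3829] axes [[1.0, 0.025, 0.015], [0.025, -1.0, -0.004], [0.014, 0.004, -1.0]] F [-0.4 -0.4 -0.4] t 9.3
(0.43, -0.04, 0.4) shift tool [ 0.03    0.0092 -0.0166]
```

View pics/scene2.png

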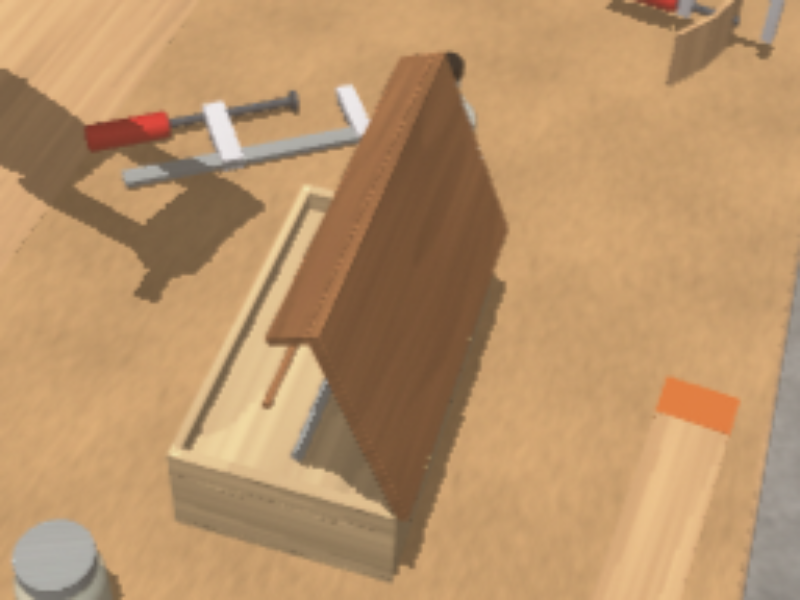

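View pics/top2.png

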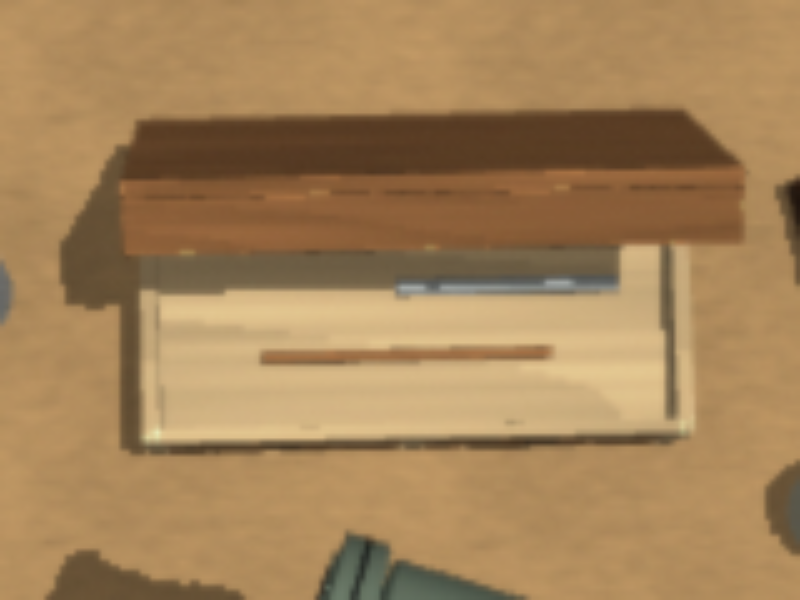

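Both drawers are home. The lid's outer right corner shows at (742,170) in the top crop and (322,345) in the scene crop, so I'll triangulate it.

```bash
python3 - <<'E'
from bench import bot
from h import *
from scipy.optimize import least_squares
T=Cam(bot.snapshot("top"));S=Cam(bot.snapshot("scene"))
def tri(a,b):
    f=lambda p:np.r_[np.array(T.px(p,1))-a,np.array(S.px(p,1))-b]
    r=least_squares(f,[.65,0,.25]);return r.x.round(4),r.fun.round(1)
cv=lambda u,v,k,ox,oy:np.array([(u+.5)/k-.5+ox,(v+.5)/k-.5+oy])
print("outer R",tri(cv(742,168,5,210,110),cv(317,342,3.125,150,120)))
print("outer L",tri(cv(122,180,5,210,110),cv(443,55,3.125,150,120)))
print("lip R",tri(cv(743,243,5,210,110),cv(270,340,3.125,150,120)))
for z in (.088,): print("rear R hinge",S.z((403/3.125+150)*1.0,(515/3.125+120),z,1))
E
```

```text
outer R (array([ 0.6591, -0.2018,  0.2592]), array([ 0.1,  0.3,  0.3, -0. ]))
outer L (array([0.6505, 0.1169, 0.2618]), array([ 0.1,  0.3,  0.3, -0.1]))
lip R (array([ 0.6245, -0.2027,  0.2484]), array([-0.3, -0.7, -0.6,  0.1]))
rear R hinge [ 0.7241754 -0.1979896  0.088    ]
```

play_rows:
  plan:
    - [[0,0,0,0.06,0.003,0,-1],[0,0,0,0.06,0.003,0,-1],[0,0,0,0.06,0.003,0,-1],[0,0,0,0.06,0.003,0,-1],[0,0,0,0.06,0.003,0,-1]]

```text
time_s: 10.12
tool_pos: [0.6984, -0.0383, 0.3734]
orientation: [-3.141, -0.039, 0.006]
wrist_force: [-0.0, -0.7, 1.4]
finger_gap: 0.0001
```

play_rows:
  plan:
    - [[0,0,0,0.012,0,0,-1],[0,0,0,0,0,0.05,-1],[0,0,0,0,0,0.05,-1],[0,0,0,0,0,0.035,-1],[0,0,0,0,0,0,-1]]

```text
time_s: 10.75
tool_pos: [0.7054, -0.0375, 0.2339]
orientation: [-3.139, -0.039, 0.02]
wrist_force: [-0.2, 0.1, -0.4]
finger_gap: 0.0
```

```bash
python3 - <<'E'
from bench import bot
from h import *
def C(t,s=.165): return (round(.717-s*np.cos(t)+.01*np.sin(t)+.011,4),-.04,round(.088+s*np.sin(t)+.01*np.cos(t),4))
to([C(t) for t in np.arange(1.2,-.01,-.1)],bot)
E
```

```text
pos [ 0.7054 -0.0375  0.2339] axes [[1.0, 0.025, -0.013], [0.025, -1.0, 0.002], [-0.013, -0.003, -1.0]] F [-0.2  0.1 -0.4] t 10.75
(np.float64(0.6775), -0.04, np.float64(0.2454)) shift tool [-0.0281  0.0018 -0.0112]
(np.float64(0.6621), -0.04, np.float64(0.2396)) shift tool [-0.0434  0.0014 -0.0052]
(np.float64(0.6473), -0.04, np.float64(0.2322)) shift tool [-0.0581  0.0011  0.0024]
(np.float64(0.6333), -0.04, np.float64(0.2235)) shift tool [-0.072   0.0007  0.0113]
(np.float64(0.6202), -0.04, np.float64(0.2133)) shift tool [-0.0849  0.0004  0.0217]
(np.float64(0.6082), -0.04, np.float64(0.2019)) shift tool [-0.0968  0.0002  0.0332]
(np.float64(0.5975), -0.04, np.float64(0.1894)) shift tool [-0.1073 -0.      0.0459]
(np.float64(0.588), -0.04, np.float64(0.1759)) shift tool [-0.1166 -0.0002  0.0595]
(np.float64(0.5799), -0.04, np.float64(0.1615)) shift tool [-0.1246 -0.0004  0.074 ]
(np.float64(0.5733), -0.04, np.float64(0.1463)) shift tool [-0.131  -0.0005  0.0893]
(np.float64(0.5683), -0.04, np.float64(0.1306)) shift tool [-0.1358 -0.0006  0.105 ]
(np.float64(0.5648), -0.04, np.float64(0.1144)) shift tool [-0.139  -0.0007  0.1213]
(np.float64(0.563), -0.04, np.float64(0.098)) shift tool [-0.1406 -0.0007  0.1377]
```

play_rows:
  plan:
    - [[0,0,0,-0.022,0,-0.004,-1],[0,0,0,-0.02,0,0,-1],[0,0,0,-0.016,0,0.006,-1],[0,0,0,-0.014,0,0.009,-1],[0,0,0,-0.013,0,0.011,-1]]

```text
time_s: 11.38
tool_pos: [0.6258, -0.0406, 0.2226]
orientation: [3.14, 0.039, 0.01]
wrist_force: [2.1, 0.1, 2.2]
finger_gap: -0.0002
```

```bash
python3 - <<'E'
from bench import bot
from h import *
import cv2
to([],bot)
s=bot.snapshot("scene")
cv2.imwrite("pics/s3.png",cv2.resize(s['img'][100:292,150:406,::-1],(800,600)))
E
```

```text
pos [ 0.6258 -0.0406  0.2226] axes [[1.0, 0.025, 0.007], [0.025, -1.0, -0.001], [0.007, 0.001, -1.0]] F [2.1 0.1 2.2] t 11.375
```

View pics/s3.png

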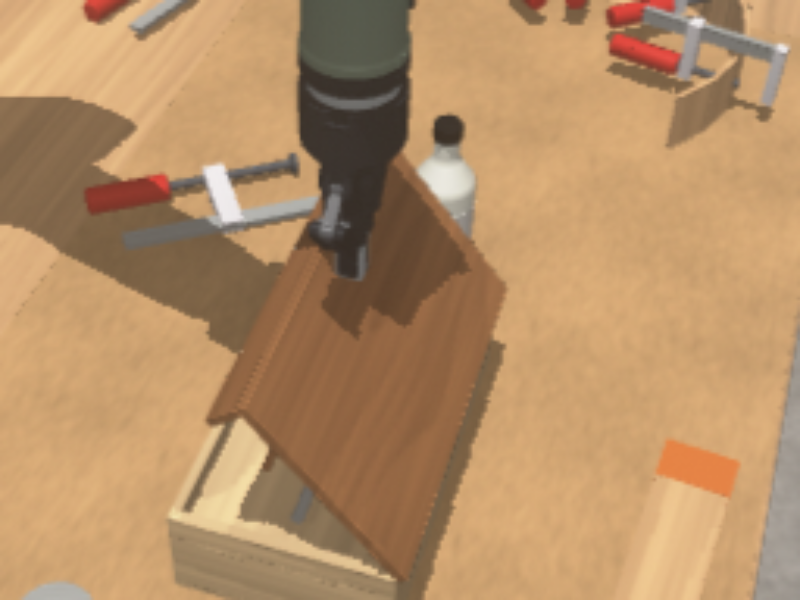

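The fingertip rests on the lid's outer face at (350,275) and is pushing it down; the lid stands at about 0.8 rad. I'll continue along the arc.

play_rows:
  plan:
    - [[0,0,0,-0.012,0,0.0115,-1],[0,0,0,-0.011,0,0.0125,-1],[0,0,0,-0.0095,0,0.0135,-1],[0,0,0,-0.008,0,0.0145,-1],[0,0,0,-0.0066,0,0.015,-1]]

```text
time_s: 12.05
tool_pos: [0.5775, -0.0416, 0.1526]
orientation: [3.141, 0.039, 0.003]
wrist_force: [0.2, -0.0, 2.0]
finger_gap: -0.0004
```

play_rows:
  plan:
    - [[0,0,0,-0.005,0,0.0157,-1],[0,0,0,-0.0035,0,0.016,-1],[0,0,0,-0.002,0,0.014,-1],[0,0,0,0,0,0,-1]]

```text
time_s: 12.55
tool_pos: [0.5651, -0.0413, 0.1045]
orientation: [-3.14, -0.039, 0.006]
wrist_force: [0.2, -0.3, -0.0]
finger_gap: -0.0001
```

play_rows:
  plan:
    - [[0,0,0,0,0,0.004,-1],[0,0,0,0,0,0.003,-1],[0,0,0,0,0,0,-1]]

```text
time_s: 12.92
tool_pos: [0.5668, -0.0417, 0.0997]
orientation: [3.141, 0.039, 0.001]
wrist_force: [-0.8, -0.7, -0.8]
finger_gap: -0.0002
```

play_rows:
  plan:
    - [[0,0,0,0,0,0.002,-1],[0,0,0,0,0,0.002,-1],[0,0,0,0,0,0,-1]]

```text
time_s: 13.3
tool_pos: [0.5669, -0.0417, 0.098]
orientation: [3.141, 0.039, 0.001]
wrist_force: [-4.9, 1.0, 11.9]
finger_gap: -0.0003
```

Contact is at z=0.098, the height of the shut lid. I'll press a little more, then retreat straight up and check.

play_rows:
  plan:
    - [[0,0,0,0,0,0.003,-1],[0,0,0,0,0,0,-1],[0,0,0,0,0,0,-1]]

```text
time_s: 13.68
tool_pos: [0.567, -0.0418, 0.0979]
orientation: [3.141, 0.04, 0.001]
wrist_force: [-11.4, 1.9, 27.3]
finger_gap: 0.0001
```

play_rows:
  plan:
    - [[0,0,0,0,0,-0.02,-1],[0,0,0,0,0,-0.05,-1],[0,0,0,0,0,-0.06,-1],[0,0,0,-0.05,0,-0.03,-1],[0,0,0,-0.06,0,0,-1]]

```text
time_s: 14.3
tool_pos: [0.4583, -0.0453, 0.2566]
orientation: [3.139, 0.04, 0.013]
wrist_force: [-0.5, -0.8, 0.6]
finger_gap: -0.0004
```

play_rows:
  plan:
    - [[0,0,0,-0.05,0,-0.03,-1],[0,0,0,0,0,0,-1],[0,0,0,0,0,0,-1]]

```text
time_s: 14.68
tool_pos: [0.407, -0.0458, 0.2829]
orientation: [3.141, 0.039, 0.003]
wrist_force: [0.6, 0.4, -0.3]
finger_gap: -0.0005
```

```bash
python3 - <<'E'
from bench import bot
from h import *
import cv2
to([],bot)
s=bot.snapshot("scene")
cv2.imwrite("pics/s4.png",cv2.resize(s['img'][120:372,70:406,::-1],(800,600)))
T=Cam(bot.snapshot("top"))
for t in ["glue_bottle","f_clamp","offcut","screw_jar"]:
    for c in ("scene","top"): print(c,t,[(np.round(d['location']).tolist(),round(float(d['confidence']),2)) for d in bot.spot_in(t,c)[:1]])
E
```

```text
pos [ 0.407  -0.0458  0.2829] axes [[1.0, 0.025, 0.002], [0.025, -1.0, -0.0], [0.002, 0.0, -1.0]] F [ 0.6  0.4 -0.3] t 14.675
scene glue_bottle [([293.0, 163.0], 0.85)]
top glue_bottle [([199.0, 164.0], 0.75)]
scene f_clamp [([220.0, 163.0], 0.72)]
top f_clamp [([203.0, 245.0], 0.82)]
scene offcut [([231.0, 336.0], 0.84)]
top offcut [([381.0, 163.0], 0.97)]
scene screw_jar [([173.0, 308.0], 0.92)]
top screw_jar [([294.0, 168.0], 0.65)]
```

View pics/s4.png

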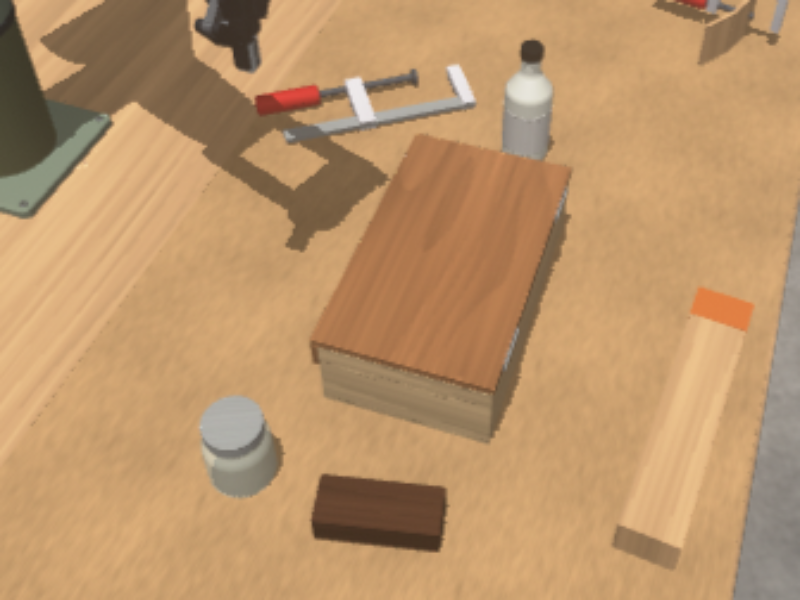

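The lid lies flat and shut with no gap along the carcass at (320-495,350-385). The jar, offcut, clamp and bottle are unmoved.

```bash
python3 -c "
from bench import bot
print(bot.hand_in())"
```

```text
the job is handed in; nothing more can be done
None
```

I pushed both drawers home with the closed fingertips, right then left, and only then pushed the raised lid down until it was shut. The job is handed in at about 15 s of the 64 s allowed. No verdict was reported, and there is no joint readout to confirm the exact values.

- **Drawers:** each stopped hard with the fingertip in line with the chest's front, at about 35 N (right) and 20 N (left). A picture before I moved the lid showed neither front standing out.
- **Lid:** it started at about 1.2 rad and came down at roughly 1 rad/s, going by the tool's speed. The fingertip ended at z = 0.098 m, the height of the shut lid, pressing with 27 N. The last picture shows it flat, with no gap along the carcass.
- **Loose things:** the clamp, offcut, bottle and jar look unmoved in the last picture.
    - **Detections:** most were within a few pixels of the start. The clamp was off by up to 5 pixels in the scene view.
    - **Disagreements:** the top camera reported the jar on the chest, at confidence 0.65, which I take as a false detection because the scene view put it in its old place. The bottle's scene position shifted by 26 rows, most likely because the raised lid hid part of it at the start; its top position moved by only one pixel.
- **Arm:** it was clear of everything when I handed in, with the wrist force at about zero.

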